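# Lock the slotted battery cap of the grill igniter

## Task

The battery cap of the grill igniter box has been left unlocked. Take the flat-bladed key with the paddle handle from the wooden rack, feel its blade down into the cap's slot and turn the cap clockwise (seen from above) with it until it is fully home at its stop, then stand the key back in any free slot of the rack. Be gentle with the cap (it is plastic: do not bear down on it or wrench it against the stop), touch the box with the key only, and leave the other things where they are.

Things in the scene. Friction and masses are not known exactly. Their poses are not given: they have to be found in the camera images.
- box: Aluminium igniter box 150 (x) x 190 (y) x 70 mm high, bolted down, immovable. Origin: centre of its underside; x to its back, y to its left, z up. Gas taps stick out 19 mm from its -x face. On its top: an ignition button (16 mm radius, 9 mm high) at x -10, y -55 mm, and 3 mm high screw heads near the corners.
- recess (a point): Centre of the mouth of the round recess, 66 mm across, in the box's top (70 mm up, at x 0, y +30 mm of the box); axes as the box. In it lies the white plastic cap, a disc 44 mm across, face 3 mm below the box's top. The cap floats: its centre is up to 9 mm off the recess's centre along x and 6 mm along y, at random, unreported: see or feel for it. It slides sideways if pushed with over 4 N.
- cap (a joint): Turn of the cap, rad: grows clockwise seen from above, starts at 0.1 to 0.45, hard stop at 1.5 (locked). Its slot, 6 mm wide, 8 mm deep, right across the cap, black at the bottom, points at 1.5 minus this value, counter-clockwise from the box's x. About 0.12 N m of friction; stays where left. The cap yields downward on a spring: 3 N preload plus 1.5 N per mm, up to 4 mm, then rigid.
- mark (a point): The back one of two black marks on the box's top, 14 x 4 mm, 43 mm behind the recess's centre (the other is 43 mm in front): the locked cap's slot points to them.
- key: The flat-bladed key, standing blade down in a rack slot. Origin: centre of the underside of its steel collar; z up, x across the blade's thickness, y along its width. Collar 28 (x) x 46 (y) x 6 mm; above it a black paddle handle 16 (x) x 40 (y) mm from 6 to 56 mm above the origin; below it a steel blade 4 (x) x 24 (y) mm reaching 28 mm down. About 60 to 130 g. Symmetric.
- key_tip (a point): Middle of the lower edge of the key's blade, 28 mm below the key's origin; axes as the key.
- rack: Wooden rack block 80 (x) x 210 (y) x 55 mm high, immovable. Origin: centre of its underside, z up. Three upright slots in its top at y -70, 0 and +70 mm, each 12 (x) x 34 (y) mm and 45 mm deep; a key stands in one with its collar resting on the rack's top and its x along the rack's x. Two are taken (by the key and the valve key, in varying order), one is free.
- slot0 (a point): Centre of the mouth of the rack slot at y -70 mm, on the rack's top (55 mm up); axes as the rack.
- slot1 (a point): The same for the middle slot.
- slot2 (a point): The same for the slot at y +70 mm.
- valve_key: Another key in the rack, not needed: same collar, but a round knob 36 mm across on a thin stem (48 mm high over all) and a 9 mm square shank. Origin: centre of the underside of its collar. Leave it.
- rub_jar: Small amber jar with a dark lid, 44 mm across, 65 mm high, between rack and box. Origin: centre of its underside. Leave it.
- salt_jar: Clear jar with a black lid, 54 mm across, 80 mm high, at the back. Origin: centre of its underside. Leave it.
- shaker: White bottle with a black cap, 72 mm across, 170 mm high, at the back. Origin: centre of its underside. Leave it.
- deli_cup: Open white plastic cup, 90 mm across, 110 mm high, at the back. Origin: centre of its underside. Leave it.
- spoon: Steel spoon lying at the back. Leave it.
There are look-alikes about, which are no part of the job. Of the things that look like the rack, take the one that is farthest from the robot's base at the start.

How it is judged:
On the way, in this order (a step that is already met when the one before it is completed fails the run):
1. the key is drawn clear of the rack (z of key in the frame of rack above 0.087 m), for 0.1 s.
2. the blade is seated in the slot of the still unlocked cap: its tip at least 8.5 mm below the box's top, inside the recess (z of key_tip in the frame of recess below -0.0085 m and horizontal distance between key_tip and recess below 0.018 m and value of joint cap below 0.7 rad), for 0.1 s.
3. the cap is turned to its stop (beyond 1.42 rad) with the blade still in the slot (value of joint cap above 1.42 rad and z of key_tip in the frame of recess below -0.004 m and horizontal distance between key_tip and recess below 0.018 m), for 0.1 s.
At the end, for the whole second after the job is handed in: The cap stands at its stop (joint beyond 1.42 rad), and the key, let go and at rest, stands upright (within 0.15 rad) in one of the rack's slots, its origin within 10 mm of the slot's centre and no more than 5 mm above the rack's top (value of joint cap above 1.42 rad and (horizontal distance between key and slot0 below 0.01 m or horizontal distance between key and slot1 below 0.01 m or horizontal distance between key and slot2 below 0.01 m) and z of key in the frame of rack below 0.06 m and angle between key's own z axis and vertical below 0.15 rad and linear speed of key below 0.02 m/s); the robot touches nothing.
It fails at once if the key bears on the box or its cap with more than 40 N (contact force between key and box above 40 N).
It fails at once if the gripper or arm touches the box (contact force between any of the fingers, the arm and box above 1 N).
It fails at once if a bystander is moved more than 30 mm (distance of any of valve_key, rub_jar, salt_jar, shaker, deli_cup, spoon from where it was at the start of the episode above 0.03 m).
It also fails if it takes over 72 s, if anything falls off the work surface, if the arm or the gripper's body presses on something with over 40 N, if the wrist force passes 120 N, or if a joint passes its speed limit or range.

## Robot

A 6-joint arm with a two-finger parallel gripper is mounted at the origin on the work surface. World frame = base frame: x ahead of the robot, y to its left, z up, the work surface at z = 0. Lengths are in m, angles in rad, forces in N, time in s.
With the tool pointing down it reaches from about 0.35 to 0.85 m from the base axis. Payload 8.1 kg.
Tool frame: the origin (TCP) lies midway between the tips of the shut fingers; the grasp point (between the pads) lies 19 mm behind it; x points along the fingers, y is the direction in which the jaws open and shut, and the axes are right-handed (so a half turn about x gives the same grasp; the last joint's range is limited). The gripper opens to 93 mm and grips with 3 to 60 N. Pads are 15 mm wide; open, the fingers measure 128 mm over their backs; the gripper's body (75 mm by 188 mm) begins 65 mm behind the grasp point.
Start: joints at [-1.305, 0.13, 1.488, -0, 1.523, -0.085], TCP at [0.206, -0.563, 0.219] pointing down, gripper open.
Joint ranges: [-2.96, 2.96], [-0.89, 2.26], [0.02, 2.5], [-1.34, 4.48], [0, 2.73], [-2.66, 2.66]. Speed limits (rad/s): [2.39, 2.39, 2.79, 3.14, 3.14, 3.14].

## Interface

Orientations are given as a unit quaternion [x, y, z, w].
In Python, from plant import telemetry, imaging, workorder gives the robot as it stands.
- The arm moves only by the tool step_arm, never from a script. Its argument "increments" is one flat list of numbers, 7 for each row, row after row: the turn, a rotation vector about the tool's x, y, z in degrees, then the shift along the tool's x, y, z in mm, then the closure in counts, from 0 (fully open) to 255 (shut). A call has 1 to 20 rows; each row shifts and turns the pose as measured when the row begins, along the tool's axes as they then stand; what a row does not reach is not made up. A row lasts 1/10 s, in which the tool goes at most 50 mm and 8.59 degrees, less where a joint would pass 70% of its speed; a pose out of reach is approached as far as the arm can. A call is refused whole if a number of a shift passes 50 or a number of a turn 8.59, either way. A call with a gripper value outside its range is refused whole. The fingers move at their own pace and stop on an object; "newtons" is the grip in N (left out, the last holds). Time passes only in rows, so rows that do not move let the fingers close. It gives the time, the measured TCP pose, the force and the opening at its end, in the units of the state.
- telemetry.sense(): the state, without advancing time (a new reading comes with each control period).
- imaging.capture(name): name is "scene" or "side" or "wrist"; returns a dict with "frame" (480x640x3 uint8, red, green, blue), "vertical_fov" (degrees; the focal length in pixels is half the picture's height over the tangent of half this angle, whatever the lens; pixels are square), "cx", "cy" (the principal point, pixels), "pose" (4x4, takes a point from camera to world coordinates). Camera axes: x right, y down, z forward; pixel columns grow to the right and rows downward; lengths in m; the calibration is good to about 2 mm. The wrist camera is an equidistant fisheye: a pixel r from the principal point sees the ray r / f radians off the axis. A picture is of the moment at which its call begins. There is no depth.
- workorder.sign_off(): hands the job in, once; it reports no verdict.
The state is a dict: "t": time; "q": joint angles; "joint_vel": joint speeds; "joint_efforts": joint torques, N m; "ee_pos": TCP position; "tool_rot": TCP orientation; "contact_force": force on the tool from outside, world axes, zero at the start; "torque": the same for the moment, N m; "finger_gap": finger opening in m.
Only numpy, scipy, OpenCV 4.12 (cv2) and the standard library are available. Lean on these libraries where they do the work, as an engineer would, in place of code of your own. Each camera call takes 0.05 s, during which the arm holds its last target. There are 200 camera calls.

## Working session

There is one attempt and no reset: what is moved stays moved. The work goes in short steps, Python scripts to look and compute and a tool call to move; the robot and the scene stay as the last step left them, time stands still between calls to the robot, and variables do not carry over. Pictures are saved under pics/ and viewed, about 8 in all and at most 12, crops included, and the job is handed in when it is done.

Besides the shell and the picture viewer there is one more tool, called after "Request:" as name(argument=value, ...), one argument or row to a line, values as JSON. step_arm: Moves the arm, as the interface text tells. Its arguments: {"type":"object","properties":{"increments":{"type":"array"},"newtons":{"type":"number"}},"required":["increments"]}

```bash
mkdir -p pics; cat > h.py <<'E'
import numpy as np, cv2
from plant import telemetry, imaging, workorder
from scipy.spatial.transform import Rotation as R
def cap(name, save=None):
    c=imaging.capture(name); c['name']=name
    c['f']=240/np.tan(np.radians(c['vertical_fov'])/2)
    c['pose']=np.array(c['pose'])
    if save: cv2.imwrite('pics/'+save, c['frame'][:,:,::-1])
    return c
def ray(c,u,v):
    x,y=u-c['cx'],v-c['cy']
    if c['name']=='wrist':
        r=np.hypot(x,y); th=r/c['f']; s=np.sin(th)/max(r,1e-9)
        d=np.array([x*s,y*s,np.cos(th)])
    else: d=np.array([x/c['f'],y/c['f'],1.])
    return c['pose'][:3,3], c['pose'][:3,:3]@d
def onz(c,u,v,z):
    o,d=ray(c,u,v); return o+d*(z-o[2])/d[2]
def proj(c,p):
    q=c['pose'][:3,:3].T@(np.array(p)-c['pose'][:3,3])
    if c['name']=='wrist':
        r=np.hypot(q[0],q[1]); th=np.arctan2(r,q[2]); return c['cx']+q[0]/r*th*c['f'],c['cy']+q[1]/r*th*c['f']
    return c['cx']+q[0]/q[2]*c['f'],c['cy']+q[1]/q[2]*c['f']
def st():
    s=telemetry.sense()
    print('t',round(s['t'],2),'pos',np.round(s['ee_pos'],4),'q',np.round(s['q'],3),'F',np.round(s['contact_force'],2),'T',np.round(s['torque'],3),'gap',round(s['finger_gap'],4))
    print(np.round(R.from_quat(s['tool_rot']).as_matrix(),4).tolist())
    return s
E
python3 - <<'E'
from h import *
st()
for n in('scene','side'):
    c=cap(n,n+'0.png'); print(n,c['vertical_fov'],c['cx'],c['cy'],np.round(c['pose'],3).tolist())
import pickle
E
```

```text
t 0.0 pos [ 0.206  -0.5629  0.2176] q [-1.305  0.131  1.489 -0.     1.523 -0.085] F [-0.13  0.18 -0.31] T [-0.038 -0.032  0.001] gap 0.0931
[[-0.0005, 0.3436, -0.9391], [0.0017, -0.9391, -0.3436], [-1.0, -0.0018, -0.0001]]
scene 49.00801665244658 324.2578852025961 241.05392525449392 [[0.698, 0.582, -0.416, 0.977], [0.716, -0.579, 0.39, -0.392], [-0.014, -0.57, -0.821, 0.918], [0.0, 0.0, 0.0, 1.0]]
side 48.778400117747815 311.6092710633237 245.12630289532484 [[-0.912, -0.313, 0.264, 0.283], [-0.409, 0.672, -0.617, 0.641], [0.015, -0.671, -0.742, 0.842], [0.0, 0.0, 0.0, 1.0]]
```

View pics/scene0.png

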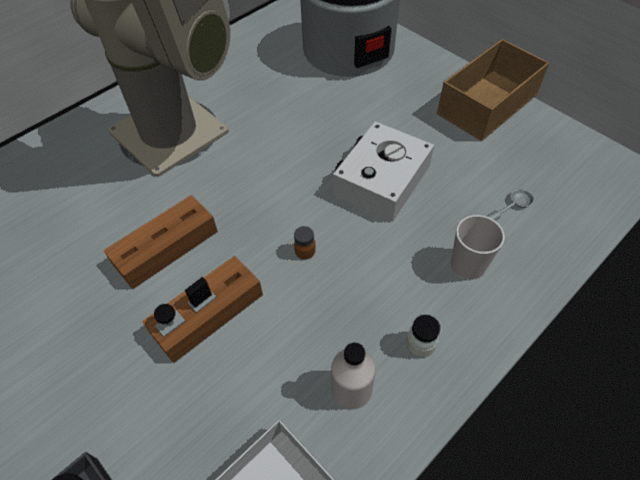

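View pics/side0.png

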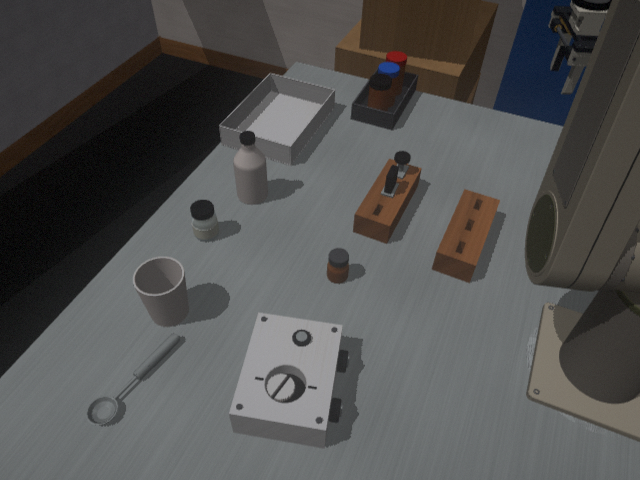

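Scene image candidates:
- **Racks:** one with keys at (205,308), one empty at (160,240). The one with keys is farther from the base, so I take that one.
- **Keys:** black paddle at (200,292), middle slot, is the target. The round knob at (165,315) is the valve key. The free slot is at (233,280).
- **Box:** cap at scene (391,151), side (282,385).

Next is a close crop to check this.

```bash
python3 - <<'E'
from h import *
a=cv2.imread('pics/scene0.png'); b=cv2.imread('pics/side0.png')
def cr(i,x,y,w,h,s): return cv2.resize(i[y:y+h,x:x+w],None,fx=s,fy=s,interpolation=cv2.INTER_CUBIC)
# 4 crops of 400x300
t=np.hstack([cr(a,138,255,132,99,3.03)[:300,:400],cr(b,330,148,132,99,3.03)[:300,:400]])
u=np.hstack([cr(a,326,118,112,84,3.58)[:300,:400],cr(b,226,310,132,99,3.03)[:300,:399]])
w=min(t.shape[1],u.shape[1]); cv2.imwrite('pics/crop1.png',np.vstack([t[:,:w],u[:,:w]]))
E
```

```text
(no output)
```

View pics/crop1.png

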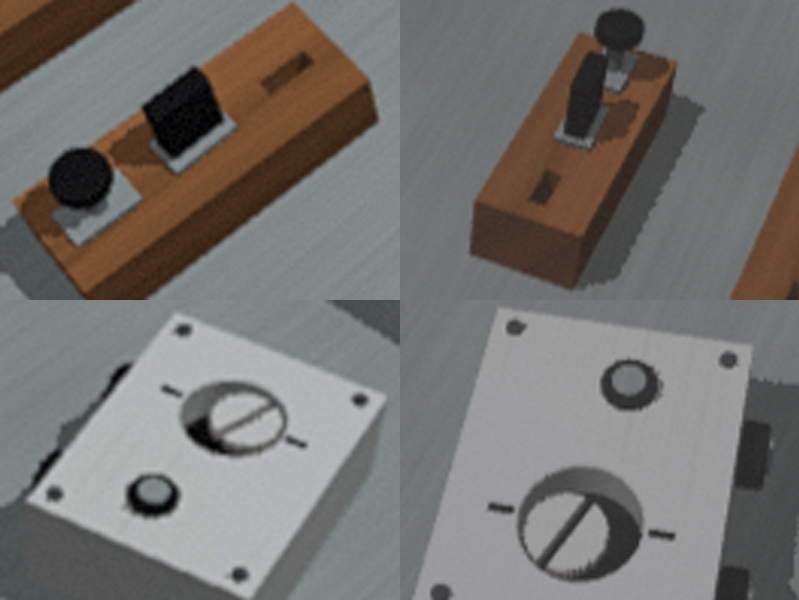

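The crop confirms it: paddle key in the middle slot, one free end slot, cap slot oblique to the two marks. Now turning the crop pixels into positions.

```bash
python3 - <<'E'
from h import *
a=cap('scene'); b=cap('side')
S=lambda p:(138+p[0]/3.03-.3,255+p[1]/3.03-.3)
D=lambda p:(330+(p[0]-400)/3.03-.3,148+p[1]/3.03-.3)
SB=lambda p:(326+p[0]/3.58-.3,118+(p[1]-300)/3.58-.3)
DB=lambda p:(226+(p[0]-400)/3.03-.3,310+(p[1]-300)/3.03-.3)
def pr(n,c,px,z): p=onz(c,*px,z); print(n,np.round(p[:2]*1000,1)); return p
for n,p in dict(c1=(292,2),c2=(370,82),c3=(88,297),c4=(14,203),free=(288,73),knobside=(100,210)).items(): pr('S '+n,a,S(p),.055)
for n,p in dict(c1=(580,33),c2=(677,63),c3=(473,204),c4=(577,237),free=(545,188)).items(): pr('D '+n,b,D(p),.055)
print('key collar top z .061'); 
for p in [(152,148),(178,174),(236,126)]: pr('S',a,S(p),.061)
for p in [(557,138),(592,147),(608,110)]: pr('D',b,D(p),.061)
print('box')
for n,p in dict(m1=(171,391),m2=(296,441),k1=(181,314),k2=(386,399),k3=(250,599),k4=(27,500)).items(): pr('S '+n,a,SB(p),.07)
for n,p in dict(m1=(501,508),m2=(662,535),k1=(498,308),k2=(752,346)).items(): pr('D '+n,b,DB(p),.07)
for n,p in dict(s1=(222,441),s2=(278,405)).items(): pr('S slot'+n,a,SB(p),.067)
for n,p in dict(s1=(545,566),s2=(591,500)).items(): pr('D slot'+n,b,DB(p),.067)
E
```

```text
S c1 [ 439.7 -131.2]
S c2 [ 521.2 -134.1]
S c3 [ 516.1 -342.6]
S c4 [ 435.  -339.9]
S free [ 479.8 -166.6]
S knobside [ 475.1 -305.8]
D c1 [ 510.4 -341.8]
D c2 [ 431.4 -338.9]
D c3 [ 517.7 -129.4]
D c4 [ 441.4 -129.6]
D free [ 477.4 -166. ]
key collar top z .061
S [ 466.5 -260. ]
S [ 491.9 -259.2]
S [ 490.4 -214.4]
D [ 485.3 -212.6]
D [ 459.3 -214.3]
D [ 461.3 -257.6]
box
S m1 [433.9 276.6]
S m2 [517.2 299.1]
S k1 [391.1 332.5]
S k2 [533.5 366. ]
S k3 [579.8 185.3]
S k4 [434.8 148.2]
D m1 [516.8 296.6]
D m2 [433.3 275.3]
D k1 [578.4 184.5]
D k2 [434.4 146.9]
S slots1 [483.4 269.4]
S slots2 [487.6 317.1]
D slots1 [481.7 314.9]
D slots2 [476.5 271.2]
```

Request:
step_arm(
  increments=[0, 0, 0, 0, -26.7, -46, 0, 0, 0, 0, 0, -26.7, -46, 0, 0, 0, 0, 0, -26.7, -46, 0, 0, 0, 0, 0, -26.7, -46, 0, 0, 0, 0, 0, -26.7, -46, 0, 0, 0, 0, 0, -26.7, -46, 0, 0, 0, 0, 0, -26.7, -46, 0, 0, 0, 0, 0, -26.7, -46, 0, -8.5, 0, 0, 0, 0, 0, 0, -8.5, 0, 0, 0, 0, 0, 0, -8.5, 0, 0, 0, 0, 0, 0, -8.5, 0, 0, 0, 0, 0, 0, -8.5, 0, 0, 0, 0, 0, 0, -8.5, 0, 0, 0, 0, 0, 0, -8.5, 0, 0, 0, 0, 0, 0, -8.5, 0, 0, 0, 0, 0, 0, 0, 0, 0, 0, 0, 0, 0],
)

```text
t: 1.9
ee_pos: [0.4665, -0.2451, 0.214]
tool_rot: [0.507, 0.496, -0.506, 0.492]
contact_force: [-0.2, -0.5, -0.3]
finger_gap: 0.0925
```

```bash
python3 - <<'E'
from h import *
st(); c=cap('wrist','w1.png'); print(c['vertical_fov'],c['cx'],c['cy'],np.round(c['pose'],3).tolist())
E
```

```text
t 1.9 pos [ 0.4665 -0.2451  0.214 ] q [-0.583 -0.06   1.692  0.003  1.516 -0.559] F [-0.2  -0.49 -0.29] T [-0.021 -0.089  0.032] gap 0.0925
[[-0.0032, 0.9997, -0.0243], [0.0053, -0.0243, -0.9997], [-1.0, -0.0034, -0.0052]]
65.70646984690485 314.8276418744294 242.66873426983787 [[1.0, -0.023, -0.011, 0.469], [-0.025, -0.963, -0.27, -0.17], [-0.004, 0.27, -0.963, 0.38], [0.0, 0.0, 0.0, 1.0]]
```

View pics/w1.png

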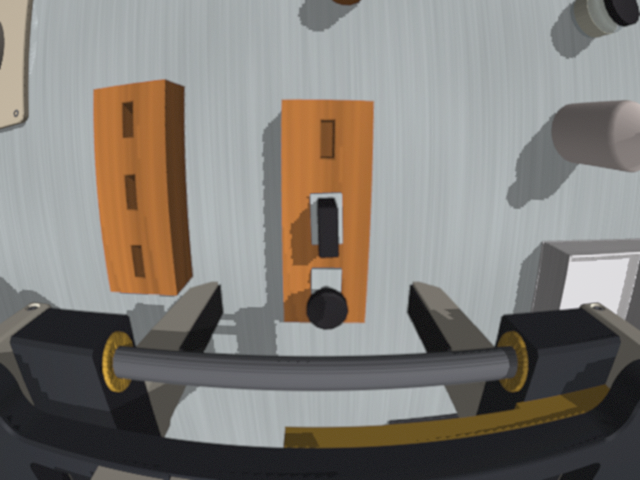

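The wrist view shows the paddle key at (327,225), valve key at (327,307), and the free slot at (327,138). The far rack spans columns 281–373. Next: measure it precisely by colour.

```bash
python3 - <<'E'
from h import *
c=cap('wrist'); im=cv2.cvtColor(c['frame'],cv2.COLOR_RGB2HSV); 
roi=np.zeros((480,640),bool); roi[185:266,295:360]=1
o=lambda u,v,z:onz(c,u,v,z)[:2]*1000
col=((im[...,1]<60)&(im[...,2]>110)&roi).astype(np.uint8)
rack=((im[...,1]>100)&(im[...,2]>60)); rack[:, :250]=0; rack[:,400:]=0; rack[345:]=0
n,l,s,ce=cv2.connectedComponentsWithStats(col)
for i in range(1,n):
    if s[i,4]>30: print('collar part',s[i],ce[i])
ys,xs=np.nonzero(col)
print('collar corners',[np.round(o(u,v,.061),1) for u,v in [(xs.min(),ys.min()),(xs.max()+1,ys.min()),(xs.max()+1,ys.max()+1)]],xs.min(),xs.max(),ys.min(),ys.max())
drk=((im[...,2]<60)&roi).astype(np.uint8); n,l,s,ce=cv2.connectedComponentsWithStats(drk); print('dark',s[1:],)
for v in range(190,264,6): 
    x=np.nonzero(c['frame'][v,300:350].max(axis=1)<60)[0]; print(v, (300+x.min(),300+x.max()) if len(x) else None, end=' ')
print()
# slot: dark region in free slot
fs=c['frame'][110:170,305:350].astype(int).sum(2); m=(fs<230); ys,xs=np.nonzero(m); print('slot',305+xs.min(),305+xs.max(),110+ys.min(),110+ys.max(), fs.min(),fs.max())
ct,_=cv2.findContours(rack.astype(np.uint8),0,2); ct=max(ct,key=cv2.contourArea); q=cv2.approxPolyDP(ct,8,True)[:,0]
for p in q: print(p,np.round(o(*p,.055),1))
E
```

```text
collar part [309 192  34  53 660] [325.55606061 213.53181818]
collar corners [array([ 461.3, -213.6]), array([ 490.7, -214.4]), array([ 490.1, -262.1])] 309 342 192 244
dark [[ 317  199   21   58 1064]]
190 None 196 None 202 (np.int64(318), np.int64(334)) 208 (np.int64(318), np.int64(336)) 214 (np.int64(318), np.int64(336)) 220 (np.int64(318), np.int64(336)) 226 (np.int64(318), np.int64(336)) 232 (np.int64(319), np.int64(336)) 238 (np.int64(319), np.int64(337)) 244 (np.int64(319), np.int64(337)) 250 (np.int64(319), np.int64(337)) 256 (np.int64(321), np.int64(331)) 262 None 
slot 321 334 120 158 149 380
[282 100] [ 440.5 -132.5]
[285 320] [ 433.2 -339. ]
[310 320] [ 457.8 -339.5]
[310 269] [ 459.6 -286.2]
[339 266] [ 486.6 -284. ]
[344 321] [ 491.1 -341.7]
[364 321] [ 511.  -342.6]
[372 102] [ 518.2 -136.1]
```

Request:
step_arm(
  increments=[0.6, -0.3, 0.18, 0, 10, -7, 0, 0, 0, 0, 20, 0, 0, 0, 0, 0, 0, 20, 0, 0, 0, 0, 0, 0, 20, 0, 0, 0, 0, 0, 0, 20, 0, 0, 0, 0, 0, 0, 20, 0, 0, 0, 0, 0, 0, 0, 0, 0, 0],
)

```text
t: 2.7
ee_pos: [0.478, -0.2388, 0.112]
tool_rot: [0.518, 0.48, -0.518, 0.482]
contact_force: [-0.3, 0.2, -0.2]
finger_gap: 0.0934
```

```bash
python3 - <<'E'
from h import *
st()
E
```

```text
t 2.7 pos [ 0.478  -0.2388  0.112 ] q [-0.559  0.027  1.795 -0.     1.316 -0.486] F [-0.3   0.22 -0.24] T [ 0.003 -0.069 -0.019] gap 0.0934
[[0.0026, 0.9973, -0.0732], [-0.0019, -0.0732, -0.9973], [-1.0, 0.0027, 0.0017]]
```

Request:
step_arm(
  increments=[-2.2, 0, 0, 0, -1, -1, 0, 0, 0, 0, 18, 0, 0, 0, 0, 0, 0, 18, 0, 0, 0, 0, 0, 0, 0, 0, 0, 0],
)

```text
t: 3.1
ee_pos: [0.4787, -0.2388, 0.0791]
tool_rot: [0.512, 0.486, -0.511, 0.491]
contact_force: [-0.5, -0.3, -0.5]
finger_gap: 0.0927
```

```bash
python3 - <<'E'
from h import *
st();c=cap('wrist','w2.png');st()
E
```

```text
t 3.1 pos [ 0.4787 -0.2388  0.0791] q [-0.558  0.062  1.823 -0.     1.249 -0.514] F [-0.52 -0.34 -0.55] T [-0.031 -0.112  0.023] gap 0.0927
[[0.0055, 0.999, -0.0448], [-0.0037, -0.0448, -0.999], [-1.0, 0.0057, 0.0035]]
t 3.15 pos [ 0.4795 -0.2393  0.0806] q [-0.558  0.061  1.822 -0.     1.25  -0.514] F [ 0.1  -1.31  0.56] T [-0.057 -0.117  0.031] gap 0.0927
[[0.0071, 0.999, -0.0446], [-0.0047, -0.0445, -0.999], [-1.0, 0.0073, 0.0044]]
```

Request:
step_arm(
  increments=[-0.5, 0.25, -0.35, 6, -2.5, 0, 0, 0, 0, 0, 0, 0, 0, 255, 0, 0, 0, 0, 0, 0, 255, 0, 0, 0, 0, 0, 0, 255, 0, 0, 0, 0, 0, 0, 255, 0, 0, 0, 0, 0, 0, 255, 0, 0, 0, 0, 0, 0, 255, 0, 0, 0, 0, 0, 0, 255],
  newtons=50,
)

```text
t: 3.95
ee_pos: [0.4797, -0.241, 0.0797]
tool_rot: [0.51, 0.488, -0.509, 0.493]
contact_force: [0.8, -0.6, -0.4]
finger_gap: 0.0414
```

```bash
python3 - <<'E'
from h import *
st();c=cap('wrist','w2.png');st()
E
```

```text
t 3.95 pos [ 0.4797 -0.241   0.0797] q [-5.620e-01  6.500e-02  1.819e+00  1.000e-03  1.250e+00 -5.240e-01] F [ 0.84 -0.6  -0.39] T [-0.025 -0.088  0.048] gap 0.0414
[[0.0066, 0.9993, -0.0378], [-0.0034, -0.0377, -0.9993], [-1.0, 0.0068, 0.0032]]
t 4.0 pos [ 0.4796 -0.241   0.0796] q [-5.620e-01  6.500e-02  1.819e+00  1.000e-03  1.250e+00 -5.240e-01] F [ 0.14 -1.01  0.31] T [-0.046 -0.06   0.049] gap 0.0374
[[0.0066, 0.9993, -0.0378], [-0.0035, -0.0378, -0.9993], [-1.0, 0.0067, 0.0032]]
```

Request:
step_arm(
  increments=[-0.2, 0.2, -0.35, 6, -3, -2, 200, 0, 0, 0, 2, -1, -1, 255],
)

```text
t: 4.2
ee_pos: [0.4757, -0.2378, 0.0713]
tool_rot: [0.509, 0.491, -0.508, 0.491]
contact_force: [-0.0, 1.1, -0.2]
finger_gap: 0.0215
```

Request:
step_arm(
  increments=[0, 0, 0, 0, 0, 0, 255, 0, 0, 0, 0, 0, 0, 255, 0, 0, 0, 0, 0, 0, 255, 0, 0, 0, 0, 0, 0, 255, 0, 0, 0, 0, 0, 0, 255],
)

```text
t: 4.7
ee_pos: [0.4755, -0.2376, 0.0708]
tool_rot: [0.509, 0.492, -0.508, 0.491]
contact_force: [-0.3, -0.2, 0.2]
finger_gap: 0.0158
```

```bash
python3 - <<'E'
from h import *
st();c=cap('wrist','w2.png');st()
E
```

```text
t 4.7 pos [ 0.4755 -0.2376  0.0708] q [-5.600e-01  7.000e-02  1.832e+00  1.000e-03  1.240e+00 -5.270e-01] F [-0.28 -0.15  0.23] T [-0.03  -0.11  -0.019] gap 0.0158
[[0.0001, 0.9994, -0.0338], [0.0006, -0.0338, -0.9994], [-1.0, 0.0, -0.0006]]
t 4.75 pos [ 0.4755 -0.2376  0.0708] q [-5.600e-01  7.000e-02  1.832e+00  1.000e-03  1.240e+00 -5.270e-01] F [-0.44 -0.1  -0.3 ] T [-0.068 -0.16   0.016] gap 0.0156
[[-0.0, 0.9994, -0.0339], [0.0006, -0.0339, -0.9994], [-1.0, -0.0, -0.0006]]
```

Request:
step_arm(
  increments=[0, 0, 0, -30, 0, 0, 255, 0, 0, 0, -40, 0, 0, 255, 0, 0, 0, -40, 0, 0, 255, 0, 0, 0, -10, 0, 0, 255, 0, 0, 0, 0, 0, 0, 255, 0, 0, 0, 0, 0, 0, 255],
)

```text
t: 5.35
ee_pos: [0.4735, -0.2362, 0.1906]
tool_rot: [-0.508, -0.494, 0.509, -0.489]
contact_force: [0.4, 0.2, -2.0]
finger_gap: 0.016
```

Request:
step_arm(
  increments=[0, 0, 0, 0, -1.5, -30, 255, 0, 0, 0, 0, -1.5, -45, 255, 0, 0, 0, 0, -1.5, -45, 255, 0, 0, 0, 0, -1.5, -45, 255, 0, 0, 0, 0, -1.5, -45, 255, 0, 0, 0, 0, -1.5, -45, 255, 0, 0, 0, 0, -1.5, -45, 255, 0, 0, 0, 0, -1.5, -45, 255, 0, 0, 0, 0, -1.5, -45, 255, 0, 0, 0, 0, -1.5, -30, 255, 0, 0, 0, 0, 0, -15, 255, 0, 0, 0, 0, 0, 0, 255, 0, 0, 0, 0, 0, 0, 255],
)

```text
t: 6.65
ee_pos: [0.4577, 0.2144, 0.1625]
tool_rot: [-0.498, -0.503, 0.52, -0.478]
contact_force: [-0.6, -0.3, -0.7]
finger_gap: 0.0157
```

```bash
python3 - <<'E'
from h import *
c=cap('wrist');c=cap('wrist','w3.png');st()
E
```

```text
t 6.75 pos [0.4581 0.2138 0.163 ] q [ 0.322 -0.052  1.779  0.018  1.457  0.358] F [ 0.17 -0.38 -0.67] T [-0.03  -0.083  0.021] gap 0.0155
[[-0.0452, 0.9982, -0.0389], [0.0037, -0.0388, -0.9992], [-0.999, -0.0454, -0.002]]
```

View pics/w3.png

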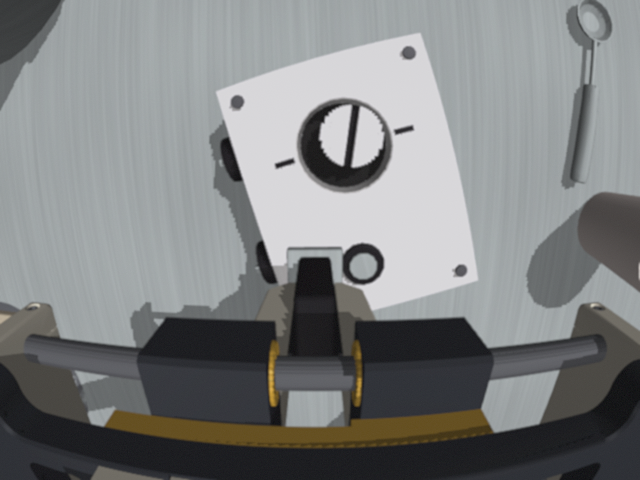

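The wrist view shows the key held upright, with the cap centre near (352,138), slot line (355,106)–(347,168), and marks at (285,164) and (404,129). The tool is tilted 2.6°, which I'll fix before measuring.

Request:
step_arm(
  increments=[0, -0.2, 2.6, -15, 0, 0, 255, 0, 0, 0, -10, 0, 0, 255, 0, 0, 0, 0, 0, 0, 255, 0, 0, 0, 0, 0, 0, 255],
)

```text
t: 7.15
ee_pos: [0.4591, 0.2098, 0.1876]
tool_rot: [-0.51, -0.489, 0.512, -0.489]
contact_force: [-0.1, -0.2, -1.3]
finger_gap: 0.016
```

```bash
cat > m.py <<'E'
from h import *
def white(c,roi,zc=.067,th=150):
    g=c['frame'].min(axis=2); x0,x1,y0,y1=roi
    m=np.zeros(g.shape,np.uint8); m[y0:y1,x0:x1]=(g[y0:y1,x0:x1]>th)
    return m
def capfit(c,recess,th):
    """recess: approx world xy; returns cap centre, slot angle & line offset via white halves on plane .067"""
    g=c['frame'].min(axis=2)
    # sample on a metric grid on the cap plane (ray-cast inverse), +-30mm, 0.25mm
    n=np.arange(-32,32.01,.25)
    X,Y=np.meshgrid(n,n); P=np.stack([recess[0]+X/1000,recess[1]+Y/1000,np.full(X.shape,.067)],-1)
    Q=(P-c['pose'][:3,3])@c['pose'][:3,:3]
    if c['name']=='wrist':
        r=np.hypot(Q[...,0],Q[...,1]); k=np.arctan2(r,Q[...,2])/r*c['f']
    else: k=c['f']/Q[...,2]
    U=(c['cx']+Q[...,0]*k).astype(np.float32); V=(c['cy']+Q[...,1]*k).astype(np.float32)
    G=cv2.remap(g,U,V,cv2.INTER_LINEAR)
    return n,G
E
python3 - <<'E'
from m import *
out=[]
s=st()
for name in ('wrist','side','scene'):
    c=cap(name)
    n,G=capfit(c,(.4765,.287),0); G=cv2.flip(G,0) # y up
    out.append(cv2.resize(cv2.normalize(G,None,0,255,32),(266,266)))
    np.save(name+'_G.npy',G)
cv2.imwrite('pics/caps.png',np.hstack(out))
E
```

```text
t 7.15 pos [0.4591 0.2098 0.1876] q [ 0.329 -0.11   1.787 -0.002  1.467  0.373] F [-0.13 -0.25 -1.31] T [-0.073 -0.083  0.022] gap 0.016
[[-0.0017, 0.999, -0.0441], [-0.0027, -0.0441, -0.999], [-1.0, -0.0016, 0.0028]]
```

View pics/caps.png

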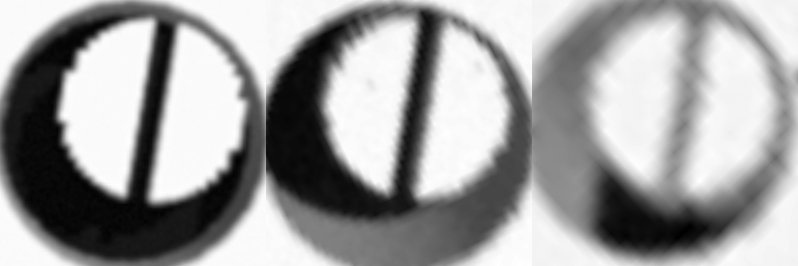

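Metric top-down resamplings show the same cap and slot in all three views. Next I fit the disc and the slot line.

```bash
python3 - <<'E'
from m import *
for name in ('wrist','side','scene'):
    G=np.load(name+'_G.npy'); h=G.shape[0]
    th=(np.percentile(G,97)*.62)
    w=(G>th).astype(np.uint8)
    # cap: white components not touching border
    n,l,s,ce=cv2.connectedComponentsWithStats(w)
    ids=[i for i in range(1,n) if s[i,4]>2500 and s[i,0]>0 and s[i,1]>0 and s[i,0]+s[i,2]<h and s[i,1]+s[i,3]<h]
    m=np.isin(l,ids).astype(np.uint8)
    pts=np.argwhere(m)[:,::-1].astype(np.int32)
    if not len(pts): print(name,'none',s); continue
    hull=cv2.convexHull(pts)[:,0].astype(float)
    A=np.c_[2*hull,np.ones(len(hull))]; sol=np.linalg.lstsq(A,(hull**2).sum(1),rcond=None)[0]
    r=np.sqrt(sol[2]+sol[0]**2+sol[1]**2)
    w2=lambda p:np.array([476.5+(p[0]*.25-32),287-(p[1]*.25-32)])
    yy,xx=np.mgrid[:h,:h]; d=(w==0)&(np.hypot(xx-sol[0],yy-sol[1])<17/.25)
    q=np.argwhere(d)[:,::-1].astype(np.float32)
    vx,vy,x0,y0=cv2.fitLine(q,cv2.DIST_HUBER,0,.01,.01)[:,0]
    ang=np.degrees(np.arctan2(-vy,vx))%180
    nrm=np.array([np.sin(np.radians(ang)),-np.cos(np.radians(ang))])
    lp=w2((x0,y0)); off=(lp-w2(sol[:2]))@nrm
    wd=d.sum()*.25**2/34
    print(name,'cap',np.round(w2(sol[:2]),2),'r',round(r*.25,2),'slot ang',round(ang,2),'line pt',np.round(lp,2),'off from centre',round(off,2),'width',round(wd,2))
E
```

```text
wrist cap [481.31 292.49] r 22.47 slot ang 80.43 line pt [481.18 292.51] off from centre -0.12 width 5.31
side cap [477.46 293.63] r 20.24 slot ang 80.33 line pt [480.66 293.1 ] off from centre 3.25 width 4.99
scene none [[    0     0   250   252 25314]
 [    0     0    81    88  2517]
 [    0     0   257   257 38214]
 [    0   150     1     4     4]]
```

Request:
step_arm(
  increments=[7.1, -0.15, 0.1, 0, 0, 0, 255, 0, 0, 0, 0, 0, 0, 255, 0, 0, 0, 0, 8, -20, 255, 0, 0, 0, 0, 0, -35, 255, 0, 0, 0, 0, 0, -22, 255, 0, 0, 0, 10, 0, -9, 255, 0, 0, 0, 20, 0, 0, 255, 0, 0, 0, 20, 0, 0, 255, 0, 0, 0, 0, 0, 0, 255, 0, 0, 0, 0, 0, 0, 255],
)

```text
t: 8.3
ee_pos: [0.4801, 0.2937, 0.1293]
tool_rot: [-0.532, -0.461, 0.54, -0.462]
contact_force: [0.7, 0.5, 0.0]
finger_gap: 0.0157
```

```bash
cat > cor.py <<'E'
from h import *
def cor(x,y,ang,z=None,n=3):
    """print needed tool-frame corrections so tool yaw(y-axis)=ang deg, pointing down, TCP at x,y mm"""
    P=[];Rs=[]
    for _ in range(n):
        s=telemetry.sense(); P.append(s['ee_pos']); Rs.append(s['tool_rot']); 
    p=np.mean(P,0); M=R.from_quat(Rs).mean().as_matrix()
    a=np.radians(ang); yv=np.array([np.cos(a),np.sin(a),0]); xv=np.array([0,0,-1.]); T=np.c_[xv,yv,np.cross(xv,yv)]
    rv=np.degrees(R.from_matrix(M.T@T).as_rotvec())
    d=np.array([x/1000,y/1000,p[2] if z is None else z/1000])-p
    print('t',round(s['t'],2),'pos',np.round(p*1000,2),'yaw',round(np.degrees(np.arctan2(M[1,1],M[0,1])),2),'F',np.round(s['contact_force'],2),'T',np.round(s['torque'],3),'gap',s['finger_gap'])
    print(' turn',np.round(rv,2),'shift(tool now)',np.round(M.T@d*1000,2),' tip',np.round(p*1000+M[:,0]*43.8,2))
E
python3 - <<'E'
from cor import *
cor(481.1,292.6,-9.6)
out=[]
for nme,(x,y) in dict(side=(222,300),scene=(326,90)).items():
    c=cap(nme); f=c['frame'][y:y+112,x:x+130,::-1]; out.append(cv2.resize(f,(400,345),interpolation=2))
cv2.imwrite('pics/pre.png',np.hstack(out)); cor(481.1,292.6,-9.6)
E
```

```text
t 8.3 pos [480.11 293.68 129.26] yaw -8.56 F [0.67 0.48 0.03] T [-0.086 -0.101  0.013] gap 0.015695167110854117
 turn [1.04 0.57 0.38] shift(tool now) [0.   1.14 0.92]  tip [479.75 293.29  85.46]
t 8.4 pos [480.32 293.76 129.78] yaw -8.61 F [-0.25  0.52 -1.82] T [-0.03  -0.046 -0.023] gap 0.015941084751202903
 turn [1.   0.55 0.34] shift(tool now) [0.   0.95 1.03]  tip [479.99 293.38  85.99]
```

View pics/pre.png

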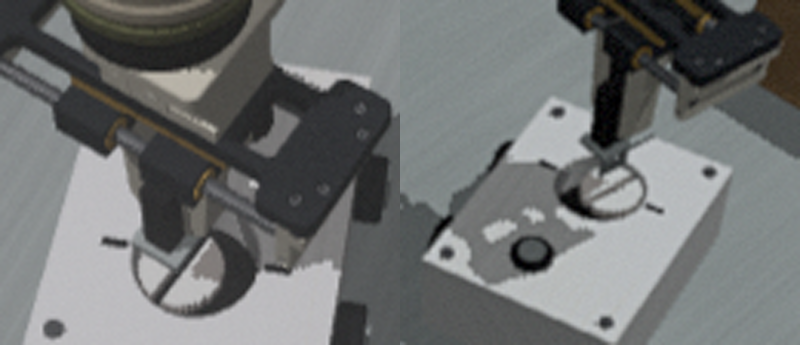

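Both views show the key over the cap, with the blade lined up along the slot. I'll correct the residual and lower in small steps.

Request:
step_arm(
  increments=[1.0, 0.55, 0.35, 0, 1, 1, 255, 0, 0, 0, 5, 0, 0, 255, 0, 0, 0, 5, 0, 0, 255, 0, 0, 0, 0, 0, 0, 255],
)

```text
t: 8.8
ee_pos: [0.4831, 0.2927, 0.1222]
tool_rot: [0.543, 0.455, -0.538, 0.456]
contact_force: [-0.5, -0.7, -1.3]
finger_gap: 0.0154
```

```bash
python3 - <<'E'
from cor import *
cor(481.1,292.6,-9.6)
E
```

```text
t 8.8 pos [483.11 292.75 122.22] yaw -9.7 F [-0.51 -0.69 -1.28] T [-0.024 -0.082 -0.008] gap 0.01539323000203616
 turn [-0.1  -0.22 -0.28] shift(tool now) [-0.01 -1.95  0.48]  tip [483.35 292.87  78.42]
```

Request:
step_arm(
  increments=[-0.1, -0.22, -0.28, 0, -2, 0.5, 255],
)

```text
t: 8.9
ee_pos: [0.4811, 0.2925, 0.1223]
tool_rot: [0.54, 0.456, -0.54, 0.456]
contact_force: [0.2, -0.2, -0.8]
finger_gap: 0.0162
```

```bash
python3 - <<'E'
from cor import *
for i in range(4): cor(481.1,292.6,-9.6,n=1); cap('side')
cor(481.1,292.6,-9.6,n=1)
E
```

```text
t 8.9 pos [481.12 292.54 122.34] yaw -9.6 F [ 0.21 -0.18 -0.8 ] T [-0.052 -0.003 -0.008] gap 0.016207981688558373
 turn [-0.    0.   -0.01] shift(tool now) [-0.   -0.03 -0.06]  tip [481.12 292.54  78.54]
t 8.95 pos [480.73 292.55 122.22] yaw -9.59 F [ 0.17  0.75 -1.29] T [-0.041 -0.052  0.004] gap 0.01565368407456013
 turn [0.01 0.03 0.04] shift(tool now) [-0.    0.36 -0.11]  tip [480.69 292.53  78.42]
t 9.0 pos [480.9  292.6  122.21] yaw -9.59 F [ 0.11  0.3  -0.69] T [-0.037 -0.032 -0.026] gap 0.01599909449077874
 turn [0.01 0.02 0.02] shift(tool now) [-0.    0.2  -0.03]  tip [480.88 292.59  78.41]
t 9.05 pos [481.   292.66 122.24] yaw -9.6 F [ 1.06 -0.63 -1.16] T [-0.033 -0.055 -0.029] gap 0.015669281321514475
 turn [0.   0.01 0.01] shift(tool now) [-0.    0.11  0.04]  tip [480.99 292.66  78.44]
t 9.1 pos [481.08 292.69 122.3 ] yaw -9.59 F [-0.23  0.14 -1.1 ] T [-0.066 -0.088  0.028] gap 0.015399540811618154
 turn [ 0.01  0.   -0.  ] shift(tool now) [0.   0.03 0.08]  tip [481.08 292.69  78.5 ]
```

Request:
step_arm(
  increments=[0, 0, 0, 4, 0, 0, 255, 0, 0, 0, 3, 0, 0, 255],
)

```text
t: 9.3
ee_pos: [0.4815, 0.293, 0.1155]
tool_rot: [0.54, 0.456, -0.54, 0.457]
contact_force: [-0.6, -0.0, -0.9]
finger_gap: 0.0161
```

```bash
python3 - <<'E'
from cor import *
cap('side'); cap('side'); cor(481.1,292.6,-9.6,n=1)
E
```

```text
t 9.4 pos [481.2  292.83 115.12] yaw -9.58 F [ 0.03  0.24 -1.68] T [-0.104 -0.05   0.015] gap 0.016209778501455337
 turn [ 0.02 -0.01 -0.02] shift(tool now) [-0.   -0.06  0.24]  tip [481.21 292.83  71.32]
```

Tip 4 mm above the face, at the right place. Now stepping into the slot.

Request:
step_arm(
  increments=[0, 0, 0, 3, 0, 0, 255, 0, 0, 0, 2, 0, 0, 255, 0, 0, 0, 1.5, 0, 0, 255],
)

```text
t: 9.7
ee_pos: [0.4813, 0.2929, 0.1081]
tool_rot: [0.54, 0.456, -0.54, 0.457]
contact_force: [0.1, 1.3, -0.7]
finger_gap: 0.0158
```

```bash
python3 - <<'E'
from cor import *
cap('side'); cap('side'); cor(481.1,292.6,-9.6,n=1)
E
```

```text
t 9.8 pos [481.05 292.79 107.97] yaw -9.58 F [ 0.63 -0.23 -0.59] T [-0.04  -0.081 -0.03 ] gap 0.015809224243897767
 turn [0.02 0.   0.  ] shift(tool now) [0.   0.08 0.18]  tip [481.05 292.78  64.17]
```

No contact force with the tip 3 mm below the face, so it is inside the slot. Going on to seat it.

Request:
step_arm(
  increments=[0, 0, 0, 2, 0, 0, 255, 0, 0, 0, 2, 0, 0, 255],
)

```text
t: 10.0
ee_pos: [0.4813, 0.2929, 0.1042]
tool_rot: [0.54, 0.456, -0.54, 0.457]
contact_force: [-0.2, -0.1, -1.0]
finger_gap: 0.0155
```

```bash
python3 - <<'E'
from cor import *
cap('side'); cap('side'); cap('side'); cor(481.1,292.6,-9.6,n=1)
c=cap('side','s9.png'); f=c['frame'][300:412,222:352,::-1]; cv2.imwrite('pics/seat.png',cv2.resize(f,(650,560),interpolation=2))
E
```

```text
t 10.15 pos [481.19 292.82 104.05] yaw -9.58 F [ 0.64  0.18 -0.6 ] T [-0.005 -0.052  0.014] gap 0.01579981666696668
 turn [ 0.02 -0.01 -0.01] shift(tool now) [-0.   -0.05  0.23]  tip [481.2  292.83  60.25]
```

Request:
step_arm(
  increments=[0, 0, 0, 1, 0, 0, 255, 0, 0, 0, 1, 0, 0, 255],
)

```text
t: 10.4
ee_pos: [0.4816, 0.293, 0.1026]
tool_rot: [0.54, 0.456, -0.54, 0.457]
contact_force: [0.1, -0.0, 1.0]
finger_gap: 0.0158
```

```bash
python3 - <<'E'
from cor import *
for i in range(3): cap('side'); cor(481.1,292.6,-9.6,n=1)
E
```

```text
t 10.45 pos [481.53 292.99 102.5 ] yaw -9.58 F [-0.39 -0.37  1.76] T [-0.054  0.03   0.007] gap 0.015780608806311422
 turn [ 0.02 -0.04 -0.05] shift(tool now) [-0.   -0.36  0.45]  tip [481.57 293.01  58.7 ]
t 10.5 pos [481.57 293.04 102.64] yaw -9.58 F [ 0.08 -0.17  2.08] T [-0.13   0.119  0.03 ] gap 0.015994670918762728
 turn [ 0.02 -0.04 -0.06] shift(tool now) [-0.   -0.39  0.51]  tip [481.62 293.06  58.84]
t 10.55 pos [481.56 293.02 102.69] yaw -9.58 F [-0.81 -0.35  1.33] T [-0.106  0.097 -0.011] gap 0.015836417137204278
 turn [ 0.02 -0.04 -0.06] shift(tool now) [-0.   -0.38  0.49]  tip [481.61 293.04  58.89]
```

The blade touched the slot floor with about 2.5 N at tip z ≈ 58.8, so it is seated. I'll back off 0.8 mm and start turning clockwise.

Request:
step_arm(
  increments=[0, 0, 0, -0.8, -0.3, 0.5, 255, 4, 0, 0, 0, 0, 0, 255, 6, 0, 0, 0, 0, 0, 255, 6, 0, 0, 0, 0, 0, 255],
)

```text
t: 10.95
ee_pos: [0.4814, 0.2925, 0.1035]
tool_rot: [0.6, 0.375, -0.599, 0.375]
contact_force: [-0.6, 0.2, -0.1]
finger_gap: 0.0159
```

```bash
python3 - <<'E'
from cor import *
cor(481.1,292.6,-35,z=103.2,n=1); cap('side'); cap('side'); cor(481.1,292.6,-35,z=103.2,n=1)
E
```

```text
t 10.95 pos [481.44 292.46 103.5 ] yaw -26.0 F [-0.56  0.22 -0.13] T [0.115 0.029 0.077] gap 0.01585494197721584
 turn [ 9.   -0.08 -0.08] shift(tool now) [ 0.3  -0.36  0.02]  tip [481.52 292.48  59.7 ]
t 11.05 pos [481.42 292.43 103.49] yaw -25.86 F [ 0.91 -0.95 -1.66] T [ 0.03  -0.126  0.073] gap 0.015723841372165166
 turn [ 9.14 -0.07 -0.07] shift(tool now) [ 0.29 -0.36 -0.01]  tip [481.49 292.45  59.69]
```

Request:
step_arm(
  increments=[7, 0, 0, 0.3, -0.3, 0, 255, 7, 0, 0, 0, 0, 0, 255, 7, 0, 0, 0, 0, 0, 255, 7, 0, 0, 0, 0, 0, 255, 7, 0, 0, 0, 0, 0, 255],
)

```text
t: 11.55
ee_pos: [0.4813, 0.2926, 0.1035]
tool_rot: [0.685, 0.177, -0.684, 0.177]
contact_force: [0.2, 0.5, -0.7]
finger_gap: 0.016
```

```bash
python3 - <<'E'
from cor import *
cap('side'); cor(481.1,292.6,-75.5,z=103.2,n=1)
c=cap('side','s10.png'); a=c['frame'][300:412,222:352,::-1]; b=cap('wrist','w10.png')['frame'][:,:,::-1]
o=np.zeros((480,800,3),np.uint8); o[:,:400]=cv2.resize(a,(400,345))[:345].repeat(1,0).__class__((1,)) if False else 0
o[:345,:400]=cv2.resize(a,(400,345),interpolation=2); o[:300,400:]=cv2.resize(b,(400,300)); cv2.imwrite('pics/turn.png',o)
cor(481.1,292.6,-75.5,z=103.2,n=1)
E
```

```text
t 11.6 pos [481.28 292.56 103.53] yaw -61.4 F [-0.4   0.43 -1.56] T [ 0.042 -0.024  0.107] gap 0.01582865424760205
 turn [14.1  -0.14 -0.03] shift(tool now) [ 0.33 -0.12  0.14]  tip [481.38 292.58  59.73]
t 11.7 pos [481.25 292.58 103.52] yaw -60.6 F [ 0.36 -0.09 -0.96] T [0.045 0.015 0.091] gap 0.015472261572563603
 turn [14.9  -0.13 -0.03] shift(tool now) [ 0.32 -0.09  0.12]  tip [481.35 292.59  59.72]
```

Request:
step_arm(
  increments=[5, 0, 0, 0.2, 0, 0, 255, 5, 0, 0, 0, 0, 0, 255, 4, 0, 0, 0, 0, 0, 255],
)

```text
t: 12.0
ee_pos: [0.4812, 0.2926, 0.1035]
tool_rot: [0.701, 0.099, -0.699, 0.099]
contact_force: [0.3, -0.1, -0.8]
finger_gap: 0.0155
```

```bash
python3 - <<'E'
from cor import *
for i in range(3): cor(481.1,292.6,-80,z=103.2,n=1); cap('side')
E
```

```text
t 12.0 pos [481.23 292.62 103.54] yaw -73.96 F [ 0.33 -0.07 -0.79] T [ 0.051 -0.03   0.156] gap 0.015506574591487294
 turn [ 6.04 -0.14 -0.  ] shift(tool now) [ 0.34 -0.01  0.13]  tip [481.33 292.65  59.74]
t 12.05 pos [481.22 292.62 103.53] yaw -74.18 F [-0.36  0.17 -1.32] T [0.111 0.023 0.076] gap 0.015981325426293092
 turn [ 5.82 -0.14 -0.  ] shift(tool now) [ 0.33 -0.02  0.13]  tip [481.33 292.64  59.73]
t 12.1 pos [481.24 292.62 103.52] yaw -73.9 F [ 0.81 -0.14 -0.77] T [0.06  0.024 0.08 ] gap 0.015490748291273433
 turn [ 6.1  -0.14 -0.  ] shift(tool now) [ 0.32 -0.02  0.14]  tip [481.34 292.65  59.72]
```

Torque is still only friction (about 0.08 N·m), so it goes on in 2° steps.

Request:
step_arm(
  increments=[2, 0, 0, 0.2, 0, 0, 255, 2, 0, 0, 0, 0, 0, 255],
)

```text
t: 12.35
ee_pos: [0.4812, 0.2926, 0.1035]
tool_rot: [0.704, 0.077, -0.702, 0.076]
contact_force: [-0.9, 0.0, 0.1]
finger_gap: 0.0154
```

```bash
python3 - <<'E'
from cor import *
for i in range(3): cor(481.1,292.6,-80,z=103.2,n=1); cap('side')
E
```

```text
t 12.35 pos [481.24 292.64 103.51] yaw -77.59 F [-0.87  0.04  0.11] T [-0.     0.059  0.174] gap 0.015379464616523949
 turn [ 2.41 -0.14  0.  ] shift(tool now) [0.31 0.01 0.15]  tip [481.35 292.66  59.71]
t 12.4 pos [481.24 292.64 103.5 ] yaw -77.72 F [-0.47  0.02  0.05] T [0.025 0.086 0.122] gap 0.015747303838656575
 turn [ 2.28 -0.14 -0.  ] shift(tool now) [0.3  0.   0.15]  tip [481.35 292.66  59.7 ]
t 12.45 pos [481.25 292.63 103.48] yaw -77.58 F [-1.1  -0.24  0.24] T [0.001 0.081 0.133] gap 0.015812481511083422
 turn [ 2.42 -0.14  0.  ] shift(tool now) [ 0.28 -0.    0.15]  tip [481.35 292.65  59.68]
```

Request:
step_arm(
  increments=[2, 0, 0, 0, 0, 0, 255],
)

```text
t: 12.6
ee_pos: [0.4812, 0.2926, 0.1035]
tool_rot: [0.705, 0.065, -0.703, 0.065]
contact_force: [-0.2, 0.2, 0.7]
finger_gap: 0.0158
```

```bash
python3 - <<'E'
from cor import *
for i in range(3): cor(481.1,292.6,-80,z=103.2,n=1); cap('side')
E
```

```text
t 12.6 pos [481.23 292.65 103.5 ] yaw -79.43 F [-0.18  0.22  0.65] T [0.038 0.045 0.139] gap 0.0158291042764478
 turn [ 0.57 -0.14  0.  ] shift(tool now) [0.29 0.02 0.14]  tip [481.34 292.67  59.7 ]
t 12.65 pos [481.23 292.65 103.49] yaw -79.61 F [ 0.47 -0.01 -0.42] T [-0.05   0.05   0.094] gap 0.01579853429213195
 turn [ 0.39 -0.14  0.  ] shift(tool now) [0.29 0.02 0.13]  tip [481.33 292.67  59.69]
t 12.7 pos [481.2  292.63 103.45] yaw -79.48 F [-0.65 -0.16 -0.53] T [0.022 0.096 0.105] gap 0.015346880741278376
 turn [ 0.52 -0.14  0.  ] shift(tool now) [0.25 0.01 0.1 ]  tip [481.3  292.65  59.65]
```

Request:
step_arm(
  increments=[1.5, 0, 0, 0, 0, 0, 255],
)

```text
t: 12.85
ee_pos: [0.4812, 0.2926, 0.1035]
tool_rot: [0.706, 0.056, -0.704, 0.056]
contact_force: [-0.6, 0.2, 0.0]
finger_gap: 0.0163
```

```bash
python3 - <<'E'
from cor import *
for i in range(4): cor(481.1,292.6,-80,z=103.2,n=1); cap('side')
E
```

```text
t 12.85 pos [481.23 292.63 103.5 ] yaw -80.89 F [-0.62  0.16  0.05] T [0.007 0.094 0.169] gap 0.016314767451191203
 turn [-0.89 -0.14  0.01] shift(tool now) [0.3  0.01 0.13]  tip [481.34 292.65  59.7 ]
t 12.9 pos [481.24 292.65 103.48] yaw -81.05 F [ 0.49 -0.06  0.14] T [0.047 0.046 0.128] gap 0.01587293480752006
 turn [-1.05 -0.14  0.01] shift(tool now) [0.28 0.02 0.15]  tip [481.35 292.67  59.68]
t 12.95 pos [481.22 292.65 103.48] yaw -80.96 F [ 0.4   0.45 -0.91] T [0.016 0.045 0.058] gap 0.015831527122929883
 turn [-0.96 -0.14  0.  ] shift(tool now) [0.28 0.03 0.13]  tip [481.33 292.67  59.68]
t 13.0 pos [481.23 292.66 103.49] yaw -80.92 F [-1.24  0.49 -0.09] T [0.001 0.098 0.095] gap 0.015489071541748107
 turn [-0.92 -0.14  0.01] shift(tool now) [0.29 0.04 0.14]  tip [481.33 292.69  59.69]
```

Request:
step_arm(
  increments=[1.5, 0, 0, 0, 0, 0, 255],
)

```text
t: 13.15
ee_pos: [0.4812, 0.2927, 0.1035]
tool_rot: [0.706, 0.047, -0.705, 0.047]
contact_force: [0.2, -0.1, -0.5]
finger_gap: 0.0158
```

```bash
python3 - <<'E'
from cor import *
for i in range(4): cor(481.1,292.6,-80,z=103.2,n=1); cap('side')
E
```

```text
t 13.15 pos [481.23 292.69 103.5 ] yaw -82.43 F [ 0.19 -0.07 -0.45] T [0.021 0.058 0.118] gap 0.015842669795727415
 turn [-2.43 -0.14  0.01] shift(tool now) [0.3  0.07 0.15]  tip [481.34 292.72  59.7 ]
t 13.2 pos [481.24 292.66 103.49] yaw -82.58 F [-0.57  0.1  -0.36] T [-0.004  0.118  0.089] gap 0.01573670144093987
 turn [-2.58 -0.14  0.01] shift(tool now) [0.29 0.05 0.15]  tip [481.34 292.69  59.69]
t 13.25 pos [481.21 292.66 103.47] yaw -82.47 F [-0.44  0.62  0.01] T [0.032 0.072 0.1  ] gap 0.01576195747582619
 turn [-2.47 -0.14  0.01] shift(tool now) [0.27 0.04 0.12]  tip [481.32 292.68  59.67]
t 13.3 pos [481.21 292.63 103.48] yaw -82.42 F [-0.13 -0.26 -0.31] T [0.019 0.08  0.075] gap 0.015712704015861476
 turn [-2.42 -0.14  0.01] shift(tool now) [0.28 0.02 0.12]  tip [481.32 292.66  59.68]
```

The torque isn't rising where I expected the stop, so I'll check with the wrist camera whether key and cap follow.

```bash
python3 - <<'E'
from cor import *
c=cap('side','s11.png'); a=c['frame'][310:402,232:342,::-1]; w=cap('wrist','w11.png'); b=w['frame'][120:400,160:480,::-1]
o=np.zeros((334,780,3),np.uint8); o[:,:400]=cv2.resize(a,(400,334),interpolation=2); o[:,400:]=cv2.resize(b,(380,334),interpolation=2); cv2.imwrite('pics/turn2.png',o)
E
```

```text
(no output)
```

View pics/turn2.png

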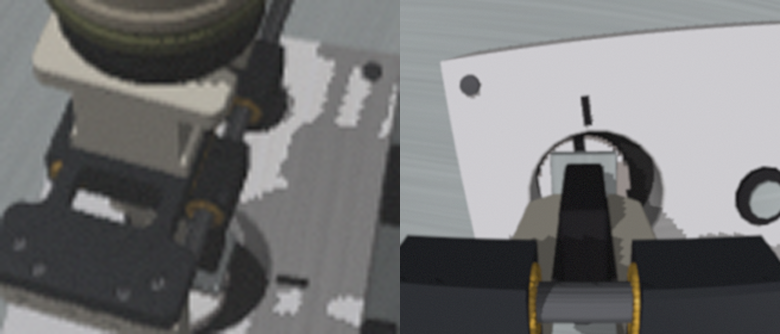

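```bash
python3 - <<'E'
from m import *
c=cap('wrist'); g=c['frame'].max(axis=2)
# mark
for nm,(x0,x1,y0,y1),z in [('mark',(305,328,195,228),.07),('slot',(302,318,231,247),.067)]:
    r=g[y0:y1,x0:x1]; 
    if nm=='slot': print(r)
    m=r<90; q=np.argwhere(m)[:,::-1]+[x0,y0]
    P=np.array([onz(c,u,v,z)[:2]*1000 for u,v in q])
    vx,vy,px,py=cv2.fitLine(P.astype(np.float32),2,0,.01,.01)[:,0]
    print(nm,len(P),'ang',np.degrees(np.arctan2(vy,vx)),'c',P.mean(0),'from cap',np.degrees(np.arctan2(P.mean(0)[1]-292.5,P.mean(0)[0]-481.3)))
E
```

```text
mark 132 ang 14.252602 c [517.49066074 296.27867051] from cap 5.960660702796279
[[206 201 201 195 187 176 165 154 146 134 116  98  90  77  63  49]
 [193 181 170 160 148 132 112  99  88  76  60  49  38  35  35  35]
 [159 138 121 105  91  76  60  48  41  31  27  20  31  52  68  77]
 [116  92  74  56  45  35  30  25  25  25  26  26  46  80 103 115]
 [ 90  77  67  54  34  25  24  25  25  26  25  28  56  96 124 134]
 [ 82  85  82  68  45  28  27  24  28  24  29  31  67 114 145 157]
 [102 110 109  88  54  33  23  31  27  26  28  35  78 128 167 183]
 [145 156 152 117  68  32  23  30  26  26  27  37  77 136 179 201]
 [186 196 186 142  81  37  26  26  29  30  31  38  72 128 178 205]
 [207 210 197 153  91  44  27  31  35  33  35  36  68 123 176 202]
 [210 210 198 157 100  49  26  28  36  35  33  38  63 121 174 203]
 [209 210 200 161 105  55  26  29  32  34  35  37  57 111 170 202]
 [208 210 200 166 114  61  31  24  30  29  32  32  48 103 165 201]
 [209 209 202 172 122  68  35  22  28  28  26  33  44  97 161 200]
 [205 204 199 174 127  75  41  32  38  38  39  41  45  89 147 187]
 [182 182 179 161 123  77  56  55  59  60  63  61  62  83 125 157]]
slot 145 ang 4.3822074 c [501.56417985 297.68891764] from cap 14.362753170625702
```

```bash
python3 - <<'E'
from m import *
for k in range(2):
    c=cap('wrist'); g=c['frame'].max(axis=2).astype(float); L=[];Rr=[]
    for v in range(238,245):
        r=g[v,300:322]; i=np.argmin(r[5:15])+5
        l=[j for j in range(i,0,-1) if r[j-1]>=110>r[j]][0]; a=300+l-(110-r[l])/(r[l-1]-r[l])
        q=[j for j in range(i,21) if r[j+1]>=110>r[j]][0]; b=300+q+(110-r[q])/(r[q+1]-r[q])
        L.append(onz(c,a,v,.067)[:2]*1000); Rr.append(onz(c,b,v,.067)[:2]*1000)
    L=np.array(L);Rr=np.array(Rr); M=(L+Rr)/2
    for nm,P in(('L',L),('R',Rr),('M',M)):
        vx,vy,_,_=cv2.fitLine(P.astype(np.float32),2,0,.01,.01)[:,0]; print(nm,round(float(np.degrees(np.arctan(vy/vx))),2),P.mean(0).round(2),'width',round(np.linalg.norm(L-Rr,axis=1).mean(),2))
    print('from cap',np.degrees(np.arctan2(M.mean(0)[1]-292.55,M.mean(0)[0]-481.3)))
cor=__import__('cor').cor; cor(481.1,292.6,-80,z=103.2,n=1)
E
```

```text
L 17.91 [499.72 300.11] width 5.19
R 13.44 [500.4  294.96] width 5.19
M 15.82 [500.06 297.53] width 5.19
from cap 14.873689761091558
L 17.83 [499.72 300.11] width 5.19
R 13.47 [500.4  294.96] width 5.19
M 15.55 [500.06 297.53] width 5.19
from cap 14.874375373120074
t 13.6 pos [481.21 292.65 103.46] yaw -82.4 F [-1.22 -0.2  -0.18] T [0.052 0.084 0.055] gap 0.015604157613037344
 turn [-2.4  -0.14  0.01] shift(tool now) [0.26 0.04 0.11]  tip [481.31 292.67  59.66]
```

Vision puts the slot at about 15°, against a box yaw of about 14.5°, so the cap is at or very near the stop. A little more turn, watching for the torque rise.

Request:
step_arm(
  increments=[1.5, 0, 0, 0, 0, 0, 255],
)

```text
t: 13.7
ee_pos: [0.4812, 0.2926, 0.1035]
tool_rot: [0.707, 0.037, -0.705, 0.037]
contact_force: [-1.0, 0.1, 0.1]
finger_gap: 0.0152
```

```bash
python3 - <<'E'
from cor import *
for i in range(4): cor(481.1,292.6,-80,z=103.2,n=1); cap('side')
E
```

```text
t 13.7 pos [481.22 292.62 103.46] yaw -83.94 F [-0.97  0.07  0.1 ] T [0.069 0.031 0.207] gap 0.015211978641732817
 turn [-3.94 -0.14  0.01] shift(tool now) [0.25 0.01 0.12]  tip [481.32 292.64  59.66]
t 13.75 pos [481.25 292.64 103.46] yaw -84.1 F [-0.47  0.55  0.24] T [0.067 0.088 0.216] gap 0.015431722719710184
 turn [-4.1  -0.14  0.01] shift(tool now) [0.26 0.03 0.15]  tip [481.35 292.67  59.66]
t 13.8 pos [481.22 292.63 103.47] yaw -83.98 F [-1.42  0.55  0.1 ] T [0.023 0.029 0.135] gap 0.015561052681163258
 turn [-3.98 -0.14  0.01] shift(tool now) [0.27 0.02 0.12]  tip [481.33 292.65  59.67]
t 13.85 pos [481.23 292.64 103.48] yaw -83.92 F [ 0.35  0.48 -0.27] T [0.063 0.102 0.125] gap 0.015623479702928452
 turn [-3.92 -0.14  0.01] shift(tool now) [0.28 0.02 0.13]  tip [481.33 292.66  59.68]
```

Request:
step_arm(
  increments=[2, 0, 0, 0, 0, 0, 255],
)

```text
t: 14.0
ee_pos: [0.4812, 0.2927, 0.1035]
tool_rot: [0.708, 0.025, -0.706, 0.025]
contact_force: [-0.4, 0.2, -0.8]
finger_gap: 0.0162
```

```bash
cat > sl.py <<'E'
from m import *
def slot():
    c=cap('wrist'); g=c['frame'].max(axis=2).astype(float); M=[]
    for v in range(238,245):
        r=g[v,296:326]; i=np.argmin(r[7:21])+7
        l=[j for j in range(i,0,-1) if r[j-1]>=110>r[j]][0]; a=296+l-(110-r[l])/(r[l-1]-r[l])
        q=[j for j in range(i,29) if r[j+1]>=110>r[j]][0]; b=296+q+(110-r[q])/(r[q+1]-r[q])
        M.append((onz(c,a,v,.067)[:2]*1000+onz(c,b,v,.067)[:2]*1000)/2)
    M=np.array(M).mean(0); print('slot pt',M.round(2),'ang from cap',np.degrees(np.arctan2(M[1]-292.55,M[0]-481.3)).round(2))
E
python3 - <<'E'
from cor import *
from sl import slot
for i in range(4): cor(481.1,292.6,-80,z=103.2,n=1); cap('side')
slot()
E
```

```text
t 14.0 pos [481.24 292.66 103.49] yaw -85.89 F [-0.36  0.2  -0.85] T [0.041 0.02  0.329] gap 0.016162836251422813
 turn [-5.89 -0.14  0.01] shift(tool now) [0.29 0.05 0.15]  tip [481.35 292.68  59.69]
t 14.05 pos [481.25 292.66 103.51] yaw -86.07 F [-0.83  0.23 -0.14] T [0.029 0.094 0.348] gap 0.015854362016739013
 turn [-6.07 -0.15  0.01] shift(tool now) [0.31 0.05 0.15]  tip [481.36 292.69  59.71]
t 14.1 pos [481.25 292.67 103.51] yaw -85.91 F [ 0.55 -0.33 -0.37] T [0.065 0.046 0.345] gap 0.015947265337938204
 turn [-5.92 -0.15  0.01] shift(tool now) [0.31 0.06 0.16]  tip [481.36 292.7   59.71]
t 14.15 pos [481.25 292.68 103.5 ] yaw -85.85 F [ 0.09 -0.03 -0.47] T [0.039 0.058 0.285] gap 0.015764145142675073
 turn [-5.85 -0.14  0.01] shift(tool now) [0.3  0.07 0.16]  tip [481.36 292.7   59.7 ]
slot pt [500.29 297.23] ang from cap 13.84
```

Torque rose sharply to about 0.33 N·m while the cap moved only about 1°, so it is at the stop. I'll relieve the key and lift.

Request:
step_arm(
  increments=[-3, 0, 0, 0, 0, 0, 255, -3, 0, 0, 0, 0, 0, 255],
)

```text
t: 14.45
ee_pos: [0.4812, 0.2926, 0.1034]
tool_rot: [0.705, 0.064, -0.703, 0.064]
contact_force: [-0.5, -1.2, -0.9]
finger_gap: 0.0158
```

```bash
python3 - <<'E'
from cor import *
from sl import slot
cor(481.1,292.6,-80,z=103.2,n=1); cap('side');cor(481.1,292.6,-80,z=103.2,n=1); slot()
E
```

```text
t 14.45 pos [481.21 292.61 103.4 ] yaw -79.65 F [-0.51 -1.16 -0.85] T [0.011 0.002 0.077] gap 0.015847878930812194
 turn [ 0.35 -0.14  0.  ] shift(tool now) [ 0.2  -0.01  0.11]  tip [481.31 292.63  59.6 ]
t 14.5 pos [481.18 292.59 103.36] yaw -79.46 F [-0.28  0.21 -0.96] T [ 0.046 -0.012 -0.005] gap 0.015198235469962431
 turn [ 0.54 -0.13  0.  ] shift(tool now) [ 0.16 -0.03  0.07]  tip [481.27 292.6   59.56]
slot pt [499.99 297.23] ang from cap 14.06
```

Request:
step_arm(
  increments=[0, 0, 0, -3, 0, 0, 255, 0, 0, 0, -6, 0, 0, 255, 0, 0, 0, -15, 0, 0, 255, 0, 0, 0, -25, 0, 0, 255, 0, 0, 0, -30, 0, 0, 255, 0, 0, 0, -10, 0, 0, 255, -8.5, 0, 0, 0, 0, 0, 255, -8.5, 0, 0, 0, 0, 0, 255, -8.5, 0, 0, 0, 0, 0, 255, -8.5, 0, 0, 0, 0, 0, 255, -8.5, 0, 0, 0, 0, 0, 255, -8.5, 0, 0, 0, 0, 0, 255, -8.5, 0, 0, 0, 0, 0, 255, -8.5, 0, 0, 0, 0, 0, 255, -8.5, 0, 0, 0, 0, 0, 255],
)

```text
t: 16.05
ee_pos: [0.4821, 0.2928, 0.2031]
tool_rot: [0.514, 0.488, -0.508, 0.49]
contact_force: [0.3, 0.5, -1.4]
finger_gap: 0.0157
```

```bash
python3 - <<'E'
from cor import *
cor(475.5,-100,-1.9,z=190,n=1)
E
```

```text
t 16.05 pos [482.07 292.79 203.14] yaw -2.52 F [ 0.33  0.46 -1.4 ] T [-0.06  -0.071 -0.034] gap 0.01574428607004078
 turn [-0.62 -0.19 -0.44] shift(tool now) [ 11.92  10.6  392.74]  tip [482.41 292.92 159.34]
```

Request:
step_arm(
  increments=[-0.6, -0.2, -0.4, 0, 1.5, 30, 255, 0, 0, 0, 0, 1.5, 45, 255, 0, 0, 0, 0, 1.5, 45, 255, 0, 0, 0, 0, 1.5, 45, 255, 0, 0, 0, 0, 1.5, 45, 255, 0, 0, 0, 0, 1.5, 45, 255, 0, 0, 0, 0, 1.5, 45, 255, 0, 0, 0, 0, 0, 45, 255, 0, 0, 0, 0, 0, 30, 255, 0, 0, 0, 0, 0, 10, 255],
)

```text
t: 17.05
ee_pos: [0.481, -0.1044, 0.2047]
tool_rot: [0.507, 0.492, -0.505, 0.495]
contact_force: [1.0, 0.3, -1.1]
finger_gap: 0.0156
```

```bash
python3 - <<'E'
from m import *
from cor import cor
cor(475.5,-237.6,-1.9,z=190,n=1)
out=[]
for name in('side','scene'):
    c=cap(name); n,G=capfit(c,(.4765,.287),0); G=cv2.flip(G,0); h=G.shape[0]
    out.append(cv2.resize(cv2.normalize(G,None,0,255,32),(400,400)))
    w=G>np.percentile(G,97)*.62; yy,xx=np.mgrid[:h,:h]
    d=(~w)&(np.hypot(xx-(481.3-476.5+32)*4,yy-(32-(292.5-287))*4)<15*4)
    _,l,s,_=cv2.connectedComponentsWithStats(d.astype(np.uint8)); d=l==1+np.argmax(s[1:,4])
    q=np.argwhere(d)[:,::-1].astype(np.float32); vx,vy,x0,y0=cv2.fitLine(q,4,0,.01,.01)[:,0]
    print(name,'slot ang',np.degrees(np.arctan(-vy/vx)),'pt',476.5+x0/4-32,287-(y0/4-32),s[1:,4])
cv2.imwrite('pics/caps2.png',np.hstack(out)); cor(475.5,-237.6,-1.9,z=190,n=1)
E
```

```text
t 17.05 pos [ 480.99 -104.42  204.68] yaw -1.41 F [ 0.95  0.35 -1.15] T [-0.049 -0.067 -0.021] gap 0.015645957253745388
 turn [ 0.49  0.02 -0.31] shift(tool now) [ 14.73  -2.3  133.27]  tip [ 481.23 -104.45  160.88]
side slot ang 14.559052 pt 481.04877 293.4337 [1994]
scene slot ang 14.44283 pt 480.84357 293.9192 [1482]
t 17.15 pos [ 481.18 -102.79  204.58] yaw -1.38 F [-0.81  0.54 -0.16] T [-0.006 -0.06  -0.038] gap 0.01575622016575583
 turn [ 0.52 -0.02 -0.3 ] shift(tool now) [ 14.52  -2.52 134.91]  tip [ 481.41 -102.78  160.78]
```

View pics/caps2.png

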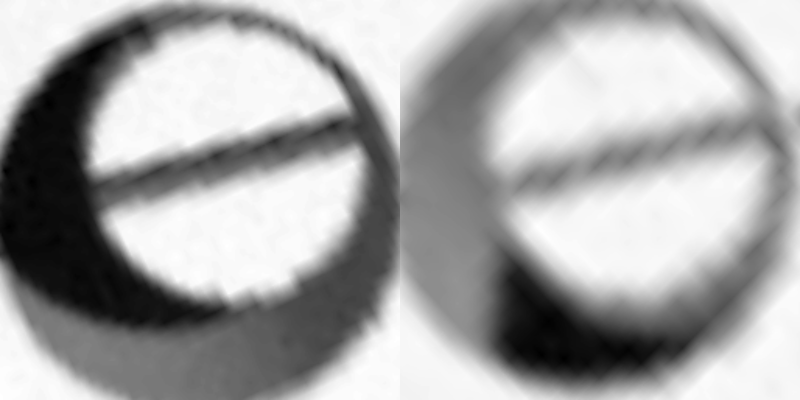

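Both views put the slot at 14.5°, parallel to the marks, so the cap is locked. Now back to the middle rack slot.

Request:
step_arm(
  increments=[0.5, 0, -0.3, 5, -1, 40, 255, 0, 0, 0, 5, -1, 45, 255, 0, 0, 0, 0, 0, 30, 255, 0, 0, 0, 0, 0, 15, 255],
)

```text
t: 17.55
ee_pos: [0.478, -0.2282, 0.1946]
tool_rot: [0.508, 0.494, -0.505, 0.493]
contact_force: [-0.3, 0.7, -0.8]
finger_gap: 0.0161
```

```bash
python3 - <<'E'
from cor import *
cor(475.5,-237.6,-1.9,z=130,n=1);cap('side');cor(475.5,-237.6,-1.9,z=130,n=1)
E
```

```text
t 17.55 pos [ 477.96 -228.16  194.55] yaw -1.39 F [-0.3   0.71 -0.78] T [-0.063 -0.014 -0.034] gap 0.016060499474766832
 turn [ 0.51 -0.22 -0.12] shift(tool now) [64.51 -2.36  9.74]  tip [ 478.05 -227.99  150.75]
t 17.6 pos [ 477.8  -229.37  194.47] yaw -1.42 F [-1.38 -1.17 -1.3 ] T [-0.097 -0.004 -0.014] gap 0.01579244025329934
 turn [ 0.48 -0.17 -0.11] shift(tool now) [64.44 -2.22  8.47]  tip [ 477.89 -229.24  150.67]
```

Request:
step_arm(
  increments=[0.5, -0.2, -0.1, 15, -2.2, 8.5, 255, 0, 0, 0, 25, 0, 0, 255, 0, 0, 0, 20, 0, 0, 255],
)

```text
t: 17.9
ee_pos: [0.4786, -0.2359, 0.1346]
tool_rot: [0.509, 0.49, -0.507, 0.494]
contact_force: [0.3, -0.3, -1.7]
finger_gap: 0.016
```

```bash
python3 - <<'E'
from cor import *
cap('side');cor(475.5,-237.6,-1.9,z=71,n=1)
E
```

```text
t 17.95 pos [ 476.76 -234.58  130.73] yaw -1.85 F [-1.84  1.08 -3.85] T [ 0.021 -0.081 -0.031] gap 0.01578168003105794
 turn [ 0.05 -0.   -0.08] shift(tool now) [59.73 -1.24  3.07]  tip [ 476.82 -234.58   86.93]
```

Request:
step_arm(
  increments=[0, 0, 0, 10, -1.2, 3, 255, 0, 0, 0, 8, 0, 0, 255],
)

```text
t: 18.15
ee_pos: [0.4754, -0.2353, 0.111]
tool_rot: [0.508, 0.493, -0.507, 0.492]
contact_force: [-0.2, -0.5, -0.8]
finger_gap: 0.0159
```

```bash
python3 - <<'E'
from cor import *
cap('side');cor(475.5,-237.6,-1.9,z=71,n=1)
c=cap('wrist','w20.png'); cv2.imwrite('pics/back.png',cv2.resize(c['frame'][80:400,160:480,::-1],(600,600),interpolation=2))
E
```

```text
t 18.2 pos [ 475.07 -234.92  109.95] yaw -1.74 F [-0.98  0.49 -2.63] T [-0.032 -0.039 -0.011] gap 0.016110501976759103
 turn [ 0.16 -0.11  0.04] shift(tool now) [38.95  0.54  2.74]  tip [ 475.04 -234.84   66.15]
```

View pics/back.png

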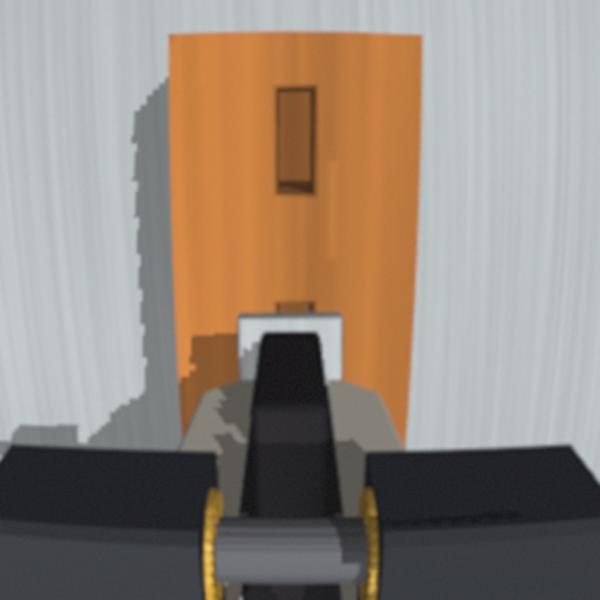

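The wrist view shows the key square to the middle slot: slot edge at (296,303), collar centre at (290,345). I'll correct 2.7 mm and lower it.

Request:
step_arm(
  increments=[0, 0, 0, 0, 0.8, 2.7, 255, 0, 0, 0, 10, 0, 0, 255, 0, 0, 0, 10, 0, 0, 255],
)

```text
t: 18.55
ee_pos: [0.4786, -0.2394, 0.0936]
tool_rot: [0.508, 0.491, -0.507, 0.494]
contact_force: [0.5, -0.4, -1.5]
finger_gap: 0.0157
```

```bash
python3 - <<'E'
from cor import *
cap('side');cor(475.5,-237.6,-1.9,z=71,n=1)
E
```

```text
t 18.6 pos [ 477.69 -238.87   91.61] yaw -1.74 F [-1.43  0.5  -1.75] T [ 0.002 -0.041 -0.082] gap 0.015744534340372995
 turn [ 0.16  0.03 -0.19] shift(tool now) [20.61 -2.3  -1.22]  tip [ 477.84 -238.9    47.81]
```

Tip is 7 mm into the slot with no contact; down the rest.

Request:
step_arm(
  increments=[0, 0, 0, 6, -1.5, -1, 255, 0, 0, 0, 6, 0, 0, 255, 0, 0, 0, 4, 0, 0, 255],
)

```text
t: 18.9
ee_pos: [0.476, -0.2378, 0.0741]
tool_rot: [0.508, 0.491, -0.507, 0.493]
contact_force: [0.2, -0.5, -0.4]
finger_gap: 0.0158
```

```bash
python3 - <<'E'
from cor import *
cap('side');cor(475.5,-237.6,-1.9,z=71,n=1);cap('side');cor(475.5,-237.6,-1.9,z=71,n=1)
E
```

```text
t 18.95 pos [ 475.53 -237.52   73.29] yaw -1.76 F [-0.68  1.23 -1.56] T [-0.01  -0.073 -0.004] gap 0.015597407856210329
 turn [ 0.14 -0.01 -0.12] shift(tool now) [ 2.29 -0.03  0.08]  tip [ 475.62 -237.52   29.49]
t 19.0 pos [ 475.65 -237.57   73.8 ] yaw -1.75 F [ 0.06 -0.2  -1.26] T [-0.045 -0.134 -0.016] gap 0.015936290884576043
 turn [ 0.15 -0.01 -0.13] shift(tool now) [ 2.8  -0.16  0.03]  tip [ 475.75 -237.57   30.  ]
```

Request:
step_arm(
  increments=[0, 0, 0, 2.4, 0, 0, 255, 0, 0, 0, 0.3, 0, 0, 255, 0, 0, 0, 0, 0, 0, 60, 0, 0, 0, 0, 0, 0, 60, 0, 0, 0, 0, 0, 0, 60, 0, 0, 0, 0, 0, 0, 60, 0, 0, 0, 0, 0, 0, 60, 0, 0, 0, 0, 0, 0, 60, 0, 0, 0, 0, 0, 0, 60, 0, 0, 0, 0, 0, 0, 60],
)

```text
t: 20.0
ee_pos: [0.4771, -0.2385, 0.0729]
tool_rot: [0.508, 0.491, -0.507, 0.494]
contact_force: [-0.4, -0.1, -0.2]
finger_gap: 0.0705
```

```bash
python3 - <<'E'
from cor import *
cor(475.5,-237.6,-1.9,z=71,n=1)
E
```

```text
t 20.0 pos [ 477.09 -238.48   72.91] yaw -1.75 F [-0.42 -0.1  -0.16] T [-0.032 -0.043  0.01 ] gap 0.0705092138368022
 turn [ 0.15  0.1  -0.3 ] shift(tool now) [ 1.9  -1.62 -0.83]  tip [ 477.32 -238.56   29.12]
```

Request:
step_arm(
  increments=[0, 0, 0, -15, 0, 0, 60, 0, 0, 0, -30, 0, 0, 60, 0, 0, 0, -40, 0, 0, 60, 0, 0, 0, -40, 0, 0, 60, 0, 0, 0, 0, 0, 0, 60, 0, 0, 0, 0, 0, 0, 60],
)

```text
t: 20.6
ee_pos: [0.4756, -0.2377, 0.2068]
tool_rot: [0.508, 0.491, -0.507, 0.494]
contact_force: [-1.0, -0.4, -0.2]
finger_gap: 0.0713
```

```bash
python3 - <<'E'
from cor import *
st()
a=cap('wrist'); b=cap('side'); A=cv2.resize(a['frame'][80:360,200:450,::-1],(400,448)); B=cv2.resize(b['frame'][140:265,340:452,::-1],(400,448),interpolation=2)
cv2.imwrite('pics/end.png',np.hstack([A,B]))
im=cv2.cvtColor(a['frame'],cv2.COLOR_RGB2HSV)
g=((im[...,1]<60)&(im[...,2]>110)).astype(np.uint8)
roi=np.zeros_like(g); u,v=proj(a,(.476,-.22,.061)); u,v=int(u),int(v); print(u,v)
roi[v-45:v+45,u-35:u+35]=1; g&=roi
n,l,s,ce=cv2.connectedComponentsWithStats(g); print(s[1:])
for i in range(1,n):
    if s[i,4]>200:
        x,y,w,h,_=s[i]; print([np.round(onz(a,p,q,.061)[:2]*1000,1) for p,q in((x,y),(x+w,y))])
E
```

```text
t 20.6 pos [ 0.4756 -0.2377  0.2068] q [-5.610e-01 -5.400e-02  1.699e+00  1.000e-03  1.491e+00 -5.300e-01] F [-1.03 -0.42 -0.21] T [-0.064 -0.09  -0.008] gap 0.0713
[[0.005, 0.9995, -0.0305], [-0.0017, -0.0305, -0.9995], [-1.0, 0.0051, 0.0015]]
314 207
[[298 202  33  50 655]]
[array([ 462.3, -214.5]), array([ 490.3, -215.4])]
```

View pics/end.png

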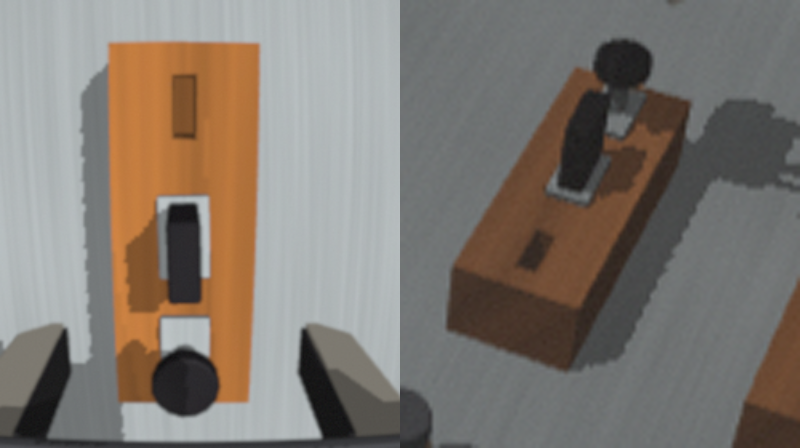

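The key stands upright in the middle slot with its collar flat, back at its starting position (collar edge 462–490, −215 mm). The gripper is clear, so I'm handing in.

```bash
python3 - <<'E'
from h import *
print(workorder.sign_off())
E
```

```text
the job is handed in; nothing more can be done
None
```

I turned the igniter box's cap to its stop with the paddle key, put the key back in the rack, and handed the job in at about 21 s of the 72 s. Sign-off reports no verdict.

**What I did**
- I took the key from the middle slot of the far rack and lowered its blade into the cap's slot. It touched the slot floor with about 2.5 N.
- I turned the cap clockwise until the torque rose to about 0.35 N·m while the cap hardly moved any further. I then eased the torque off and lifted the key out.
- I stood the key back in the middle slot, let go and raised the gripper clear.

**Last checks**
- **Cap:** the side and scene cameras put its slot at 14.4–14.6°, in line with the box (14.3–15°), so it is at the stop.
- **Key:** it stands upright with its collar flat on the rack, within about 1 mm of where it started. The gripper is clear, and the valve key looks unmoved.

**Disagreements and gaps**
- **Late stop:** the torque rise came about 10° of wrist turn past the angle I expected, partly from play of the blade in the slot and the rest probably give in the grip. I looked at the slot angle before turning further.
- **Brief torque peak:** the last 2° step reached about 0.35 N·m, a little more than the 0.3 I meant to stay under.
- **Other bystanders:** I did not measure the jars, shaker, cup or spoon again at the end. Nothing went near them, and I felt no unexpected contact.

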